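# Stack the component cases in the bench rack and lock its side wall

## Robot

A 6-joint arm with a two-finger parallel gripper is mounted at the origin on the work surface. World frame = base frame: x ahead of the robot, y to its left, z up, the work surface at z = 0. Lengths are in m, angles in rad, forces in N, time in s.
With the tool pointing down it reaches from about 0.3 to 0.875 m from the base axis. Payload 6.4 kg.
Tool frame: the origin (TCP) lies midway between the tips of the shut fingers; the grasp point (between the pads) lies 19 mm behind it; z points along the fingers, y is the line along which they close (so a half turn about z gives the same grasp; the last joint's range is limited). The gripper opens to 85 mm and grips with 20 to 120 N. Pads are 22 mm wide; open, the fingers measure 114 mm over their backs; the gripper's body (76 mm by 85 mm) begins 54 mm behind the grasp point. The pads swing forward as they close: fully open they stand 13 mm farther back than shut.
Start: joints at [-1.457, 0.181, 1.607, -0, 1.354, -0.206], TCP at [0.181, -0.546, 0.231] pointing down, gripper open.
Joint ranges: [-2.99, 2.99], [-0.89, 2.07], [0.3, 2.58], [-1.14, 4.28], [0, 2.63], [-3.12, 3.12]. Speed limits (rad/s): [2.57, 2.57, 3.01, 3.14, 3.14, 3.14].

## Interface

Orientations are given as a unit quaternion [w, x, y, z].
In Python, from bench import get_obs, camera, hand_in gives the robot as it stands.
- The arm moves only by the tool carry_out, never from a script. Its argument "plan" is a list that holds one entry, the list of rows, each a list of 7 numbers: the shift along the world's x, y, z in m, then the turn, a rotation vector about the world's x, y, z in rad, then the opening, from 0 (shut) to 1 (fully open). In form: [[[x, y, z, rx, ry, rz, hand], ...]]. A call has exactly 5 rows; each row is the pose to reach, as a shift and turn from the pose commanded when the call began; what a row does not reach only later rows make up. A row lasts 1/12 s, in which the tool goes at most 41.7 mm and 7.16 degrees, less where a joint would pass 70% of its speed; a pose out of reach is approached as far as the arm can. A call with a gripper value outside its range is refused whole. The fingers move at their own pace and stop on an object; the grip force is fixed at half the most. Time passes only in rows, so rows that repeat a pose let the fingers close, or fill a call up. It gives the time, the measured TCP pose, the force, the opening and the grip force at its end, in the units of the state.
- get_obs(): the state, without advancing time (a new reading comes with each control period).
- camera(name): name is "scene" or "top"; returns a dict with "pixels" (384x512x3 uint8, red, green, blue), "z_map" (384x512 float32, m along the optical axis (not along the pixel's ray), 0 where there is no reading), "camera_matrix" (3x3 intrinsics, pixels), "k1" (the pictures are not rectified: a ray, as slopes to the right and down, at radius r is drawn at 1 + k1 r^2 times it, then the intrinsics apply), "cam_to_world" (4x4, takes a point from camera to world coordinates). Camera axes: x right, y up, looking along -z (the intrinsics and any distortion apply to the point x, -y, -z); pixel columns grow to the right and rows downward; lengths in m; the calibration is good to about 2 mm. A picture is of the moment at which its call begins.
- hand_in(): hands the job in; it is judged then, once.
The state is a dict: "time_s": time; "q": joint angles; "dq": joint speeds; "joint_efforts": joint torques, N m; "eef_pos": TCP position; "eef_rot": TCP orientation; "wrist_force": force on the tool from outside, world axes, zero at the start; "torque": the same for the moment, N m; "opening": opening from 0.0 (shut) to 1.0 (fully open); "grasp_force": force on a finger pad.
Only numpy, scipy, OpenCV 4.12 (cv2) and the standard library are available. Lean on these libraries where they do the work, as an engineer would, in place of code of your own. Each camera call takes 0.05 s, during which the arm holds its last target. There are 200 camera calls.

## Task

Put the component cases away in the adjustable rack: first slide the case that sticks out of the rack fully back against the rear fence, then set the other deep case squarely on top of it and the shallow case squarely on top of that, without dropping them. Then slide the movable side wall up snug, so that the column is held without play between it and the fixed wall, and turn the clamp knob about a quarter turn clockwise till it is tight, so that the wall is locked. Leave the jar, the tape and the screwdriver where they are.

Things in the scene. Friction and masses are not known exactly. Their poses are not given: they have to be found in the camera images.
- rack: Aluminium rack screwed to the bench. Origin on the bench top; x runs from the open loading front to the rear fence, y from the sliding wall to the fixed wall. Base plate 6 mm thick (the cases stand on it), x -50 to 60, y -169 to 131 mm. Rear fence: inner face x = 45 mm, top 36 mm above the bench. Fixed wall: inner face y = 125 mm, x -45 to 45 mm, top 88 mm above the bench.
- lower_case: Grey closed component case, flat lid and underside, 64 (its x) by 104 (y) by 36 mm high, about 0.34 kg. Origin: centre of underside. Stands on the rack's base plate between the walls, pulled part way out of the front, a little askew. Home: its rear long side touches the fence, origin at x = 13 mm, z = 6 mm in the rack's frame. Slides under a push of 1 to 4 N.
- deep_case: The other deep case, lying on the bench: same make and size as the one in the rack (64 x 104 x 36 mm, x by y by height), about 0.3 kg. Origin: centre of its underside. Grip it across its 64 mm side. It belongs directly on the lower case.
- shallow_case: The shallow case, lying on the bench: same footprint (64 mm in x by 104 mm in y) but only 28 mm high, about 0.2 kg. Origin: centre of its underside. Grip it across its 64 mm side. It belongs on the deep case, as the top of the column. The deep and the shallow case lie left and right of the rack, either way round.
- side_wall (a joint): Travel of the sliding right-hand wall, m, 0 to 0.075, growing away from the fixed wall (rack -y). Clear width between the walls is 90 mm plus this, so 0.014 is snug on the cases (104 mm long). Wall plate 4 mm thick, 86 mm wide (rack x -43 to 43), top 88 mm above the bench. Slides with 4 to 5 N friction while the clamp is loose, up to 15 N with the whole column before it; push it anywhere.
- wall_top (a point): Middle of the top edge of the sliding wall's plate, 88 mm above the bench; the plate's inner and outer faces lie 2 mm to either side of it along the rack's y. It moves with the wall, as does the wall's flat foot outside it (60 mm in rack x by 86 mm in y, top 12 mm above the bench) that carries the clamp knob.
- clamp_knob (a joint): Angle of the black winged clamp knob on the foot of the sliding wall, rad, 0 (loose) to 1.57 (end stop), growing clockwise seen from above. At 0 the wing lies along the rack's y (sliding direction); tight, it lies across, along rack x. Begins to clamp at about 0.9, tight from 1.15 on; stays where left. Turning takes 0.13 N m loose, up to 0.25 N m when tight.
- knob_grip (a point): Grip point on the vertical axis of the clamp knob, 52 mm above the bench, 60 mm outside the middle of the wall plate. The wing is 12 mm thick, 46 mm long, 26 mm tall (35 to 61 mm above the bench); under it only a 20 mm wide hub down to 32 mm and a 10 mm stud. Axes turn with the knob: y along the wing.
- flux_jar: Glass flux jar with a white cap, 56 mm across, 75 mm tall, origin under its centre. Bystander, left beyond the rack.
- tape_roll: Roll of black tape lying flat, 80 mm across, 19 mm high, origin under its centre. Bystander, right beyond the rack.
- screwdriver: Screwdriver, 200 mm long, 26 mm thick, red handle, origin under its middle, lying on the bench behind the rack's rear fence. Bystander.

How it is judged:
By the outcome, as a careful person would: the job done as asked, in the order asked, and still so for the second after the job is handed in, with the robot touching nothing.
It also fails if it takes over 70 s, if anything falls off the work surface, if the arm or the gripper's body presses on something with over 40 N, if the wrist force passes 120 N, or if a joint passes its speed limit or range.

## Working session

There is one attempt and no reset: what is moved stays moved. The work goes in short steps, Python scripts to look and compute and a tool call to move; the robot and the scene stay as the last step left them, time stands still between calls to the robot, and variables do not carry over. Pictures are saved under pics/ and viewed, at most 10 in all, crops included, and the job is handed in when it is done.

Besides the shell and the picture viewer there is one more tool, called after ">>>" as name(argument=value, ...) on one line, values as JSON. carry_out: Moves the arm, as the interface text tells. Its arguments: {"type":"object","properties":{"plan":{"type":"array","items":{"type":"array","items":{"type":"array","items":{"type":"number"}}}}},"required":["plan"]}

```bash
mkdir -p pics; ls
python3 - <<'E'
from bench import get_obs,camera
import cv2,numpy as np
print(get_obs())
for n in("scene","top"):
    c=camera(n); cv2.imwrite(f"pics/{n}0.png",c["pixels"][...,::-1]); np.savez(f"{n}0.npz",**c)
    print(n,c["camera_matrix"],c["k1"],c["cam_to_world"].round(3))
E
```

```text
pics
{'time_s': 0.0, 'q': array([-1.45731754e+00,  1.81520956e-01,  1.60800338e+00, -3.93111066e-05,
        1.35380080e+00, -2.06319059e-01]), 'dq': array([-0.00062406, -0.00061116,  0.00105123,  0.00085232,  0.00199823,
        0.00164735]), 'joint_efforts': array([ 1.41593799e-03, -4.44867539e+01, -3.51337731e+01, -3.31588935e-04,
        9.28152323e-03, -8.72141953e-06]), 'eef_pos': array([ 0.18069598, -0.54528908,  0.23039768]), 'eef_rot': array([-8.66200102e-04,  9.87242335e-01,  1.59222552e-01,  2.10264075e-05]), 'wrist_force': array([-0.58334615, -0.41383268,  0.17717208]), 'torque': array([-0.01998186, -0.03368989,  0.00525401]), 'grasp_force': 0.0, 'opening': 0.999709362180432}
scene [[485.73808547   0.         251.22765246]
 [  0.         485.73808547 192.15759263]
 [  0.           0.           1.        ]] -0.05310421159859727 [[ 0.25  -0.539  0.804  1.585]
 [ 0.968  0.142 -0.206 -0.251]
 [-0.003  0.83   0.558  0.792]
 [ 0.     0.     0.     1.   ]]
top [[350.70061829   0.         252.44105569]
 [  0.         350.70061829 194.98095439]
 [  0.           0.           1.        ]] -0.07056292078972246 [[ 0.019  0.995 -0.101  0.495]
 [-1.     0.019  0.001  0.002]
 [ 0.003  0.101  0.995  0.862]
 [ 0.     0.     0.     1.   ]]
```

View pics/scene0.png

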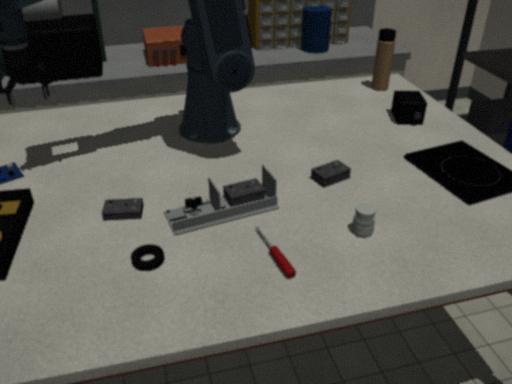

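View pics/top0.png

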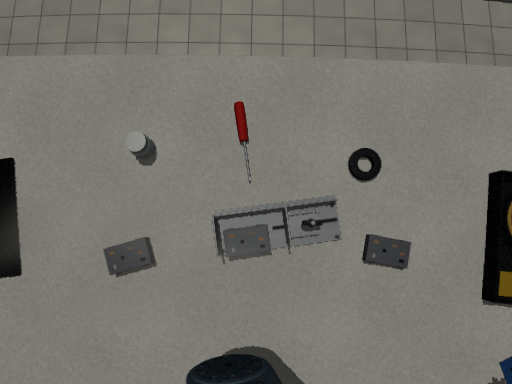

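The scene view shows the rack at about (225,200) with the lower case in it at (243,190). A case lies on each side at (123,208) and (330,173). In the top view the lower case is at (247,242), the left case at (130,256), the right case at (387,251), the knob at (312,223), the sliding wall at (287,228) and the fixed wall at (220,238). Next I measure these from the depth and colour in both views.

```bash
cat > h.py <<'E'
import numpy as np, cv2
from bench import get_obs,camera
def rays(c,uv):
    "unit-depth rays in world for pixels"
    K=c["camera_matrix"]; d=np.array([float(c["k1"]),0,0,0])
    n=cv2.undistortPoints(np.asarray(uv,float).reshape(-1,1,2),K,d)[:,0]
    return np.c_[n[:,0],-n[:,1],-np.ones(len(n))]@c["cam_to_world"][:3,:3].T
def cloud(c):
    h,w=c["z_map"].shape; v,u=np.mgrid[:h,:w]
    P=rays(c,np.c_[u.ravel(),v.ravel()])*c["z_map"].reshape(-1,1)+c["cam_to_world"][:3,3]
    P[c["z_map"].ravel()==0]=np.nan
    return P.reshape(h,w,3)
def onplane(c,uv,z):
    r=rays(c,uv); o=c["cam_to_world"][:3,3]
    return o+r*((z-o[2])/r[:,2])[:,None]
def project(c,P):
    M=np.linalg.inv(c["cam_to_world"]); q=np.asarray(P)@M[:3,:3].T+M[:3,3]; q=q*[1,-1,-1]
    return cv2.projectPoints(q.reshape(-1,1,3),np.zeros(3),np.zeros(3),c["camera_matrix"],np.array([float(c["k1"]),0,0,0]))[0][:,0]
E
python3 - <<'E'
from h import *
np.set_printoptions(precision=4,suppress=True)
t=dict(np.load("top0.npz")); s=dict(np.load("scene0.npz"))
Pt=cloud(t);Ps=cloud(s)
big=lambda im,x,y,w,h,k:cv2.resize(im[y:y+h,x:x+w,::-1],None,fx=k,fy=k,interpolation=cv2.INTER_CUBIC)
cv2.imwrite("pics/topcrop.png",np.clip(big(t["pixels"],205,185,145,85,5).astype(float)*1.5,0,255))
# table height
print("table",np.nanmedian(Pt[300:320,100:140,2]),np.nanmedian(Ps[100:120,280:330,2]))
def rect(Q,lo,hi):
    m=(Q[...,2]>lo)&(Q[...,2]<hi); q=Q[m]; r=cv2.minAreaRect((q[:,:2]*1000).astype(np.float32))
    return r,np.median(q[:,2]),len(q)
for n,P,b in(("L top",Pt,(95,225,70,60)),("R top",Pt,(355,225,65,50)),("L sc",Ps,(305,155,50,35)),("R sc",Ps,(98,192,52,30)),("low top",Pt,(222,222,50,40))):
    x,y,w,h=b; Q=P[y:y+h,x:x+w]
    z=Q[...,2]; print(n,"hist",np.histogram(z[np.isfinite(z)],np.arange(0,.06,.004))[0]); print(rect(Q,.02,.05))
for u,v in[(287,212),(288,230),(287,245),(313,222),(217,215),(222,240),(330,215),(280,228),(245,212)]: print(u,v,Pt[v,u])
E
```

```text
table 0.0005714685251697604 -0.0005129394508691099
L top hist [1786   31    9   16   16   21   13   10  405  792   13    0    0    0]
(((429.1248474121094, 292.9425048828125), (66.5685806274414, 105.83184814453125), 17.928518295288086), np.float64(0.03652090522683632), 1254)
R top hist [1001   26   11   19   19   17  503  632    6    0    0    0    0    0]
(((451.1092224121094, -324.4747314453125), (104.40595245361328, 65.4105453491211), 80.51458740234375), np.float64(0.028156010530065945), 1158)
L sc hist [368  48  41  49  38  46  40  60 230 159   1   0   0   0]
(((433.1413269042969, 293.3752136230469), (69.40345001220703, 110.96574401855469), 15.95779037475586), np.float64(0.03469799111903743), 536)
R sc hist [223  55  44  51  54  61 363 167   0   0   0   0   0   0]
(((454.90478515625, -325.666015625), (105.05802154541016, 69.73986053466797), 80.60336303710938), np.float64(0.027041421506411978), 591)
low top hist [243 296  47   0   0   0   0   1   4  58 995 196   0   0]
(((472.45721435546875, 12.77322769165039), (66.00667572021484, 104.19021606445312), 8.962433815002441), np.float64(0.042487139192210865), 1254)
287 212 [ 0.5413 -0.0839  0.0078]
288 230 [ 0.4973 -0.0785  0.0872]
287 245 [ 0.4613 -0.0848  0.0065]
313 222 [ 0.5166 -0.1381  0.0621]
217 215 [0.5294 0.0835 0.038 ]
222 240 [0.4704 0.0729 0.0053]
330 215 [ 0.5359 -0.1895  0.0068]
280 228 [ 0.5021 -0.0673  0.007 ]
245 212 [0.5388 0.0183 0.0181][ WARN:0@0.420] global loadsave.cpp:1063 imwrite_ Unsupported depth image for selected encoder is fallbacked to CV_8U.
```

View pics/topcrop.png

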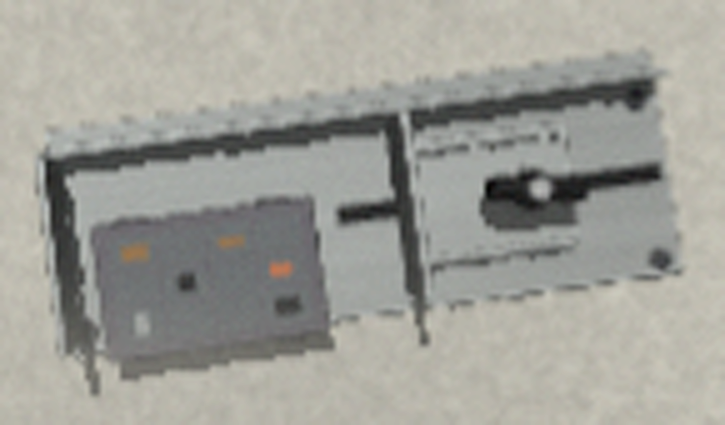

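The crop confirms the parts: fence along the top, fixed wall at left, sliding wall at crop (410,210), and knob at (540,188) with its wing along the rack's y. The deep case is on the left (36 mm), the shallow one on the right (28 mm), and the lower case's lid is at 42 mm. Next I fit the rack pose.

Run:
```python
from h import *
np.set_printoptions(precision=4,suppress=True)
t=dict(np.load("top0.npz")); s=dict(np.load("scene0.npz"))
for n,c in(("top",t),("sc",s)):
    P=cloud(c).reshape(-1,3); col=c["pixels"].reshape(-1,3).astype(int)
    ok=np.isfinite(P[:,2])&(P[:,0]>.36)&(P[:,0]<.62)&(P[:,1]>-.26)&(P[:,1]<.13); P=P[ok]
    def show(name,Q):
        if len(Q)<5: print(n,name,len(Q)); return
        r=cv2.fitLine((Q[:,:2]*1000).astype(np.float32),cv2.DIST_HUBER,0,.01,.01)[:,0]
        print(n,name,len(Q),"dir",r[:2],"pt",r[2:],"z",np.median(Q[:,2]),"min",Q.min(0),"max",Q.max(0))
    z=P[:,2]
    show("fence",P[(z>.030)&(z<.041)&(P[:,0]>.535-.13*(P[:,1]))&(P[:,0]<.6)])
    show("wallL",P[(z>.06)&(P[:,1]>.02)&(z<.093)])
    show("wallLtop",P[(z>.082)&(P[:,1]>.02)&(z<.093)])
    show("wallR",P[(z>.065)&(P[:,1]<.0)&(P[:,1]>-.105)&(z<.093)])
    show("wallRtop",P[(z>.082)&(P[:,1]<.0)&(P[:,1]>-.105)&(z<.093)])
    show("knob",P[(z>.05)&(z<.07)&(P[:,1]<-.11)])
    B=P[(z>.003)&(z<.0095)]
    print("base",cv2.minAreaRect((B[:,:2]*1000).astype(np.float32)))
    D=P[(z>.003)&(z<.1)]; print("all",cv2.minAreaRect((D[:,:2]*1000).astype(np.float32)))
# lids: points within 4 mm of lid height
for n,c in(("top",t),("sc",s)):
    P=cloud(c).reshape(-1,3); col=c["pixels"].reshape(-1,3).astype(int)
    for m,(x,y,z) in dict(low=(.472,.013,.0425),deep=(.43,.293,.036),shal=(.452,-.325,.028)).items():
        Q=P[(np.hypot(P[:,0]-x,P[:,1]-y)<.07)&(abs(P[:,2]-z)<.0035)]
        r=cv2.minAreaRect((Q[:,:2]*1000).astype(np.float32)); e=np.linalg.eigh(np.cov(Q[:,:2].T))[1][:,1]
        print(n,m,len(Q),np.round(r[0],1),np.round(r[1],1),round(r[2],1),"mean",Q.mean(0),"long-axis yaw",np.degrees(np.arctan(-e[0]/e[1])))
```

```text
top fence 224 dir [ 0.1519 -0.9884] pt [551.8605 -55.2906] z 0.0360363558898959 min [ 0.5293 -0.2022  0.0304] max [0.5752 0.0908 0.04  ]
top wallL 124 dir [0.9878 0.1555] pt [481.2773  80.7805] z 0.08712402447893891 min [0.4399 0.0738 0.0604] max [0.5272 0.0897 0.0912]
top wallLtop 85 dir [0.9893 0.1462] pt [483.585   82.1165] z 0.08798726663651912 min [0.4399 0.074  0.0822] max [0.5272 0.0897 0.0912]
top wallR 111 dir [0.9887 0.1499] pt [493.3737 -79.3182] z 0.08748256739462357 min [ 0.4661 -0.0855  0.0662] max [ 0.5501 -0.0701  0.0919]
top wallRtop 81 dir [0.9881 0.1535] pt [507.7583 -77.9342] z 0.08813563221878695 min [ 0.4668 -0.0855  0.0822] max [ 0.5501 -0.0712  0.0919]
top knob 100 dir [ 0.0169 -0.9999] pt [ 516.579  -137.0836] z 0.06088528656597736 min [ 0.5117 -0.1595  0.0526] max [ 0.5215 -0.1154  0.065 ]
base ((489.9488525390625, -64.6243896484375), (388.8646240234375, 259.9223327636719), 89.91545104980469)
all ((489.9488525390625, -64.6243896484375), (388.8646240234375, 259.9223327636719), 89.91545104980469)
sc fence 263 dir [ 0.149  -0.9888] pt [554.3707 -57.5651] z 0.03
[... 915 characters left out ...]
.1069030761719, 250.97789001464844), 88.52002716064453)
top low 1217 [471.2  19.3] [ 64.5 117.5] 9.2 mean [0.4725 0.0132 0.0425] long-axis yaw 9.75014483304954
top deep 1178 [429.  293.2] [ 65.2 105.6] 16.9 mean [0.4291 0.2921 0.0365] long-axis yaw 16.728246038537158
top shal 1117 [ 450.8 -324.4] [104.3  65. ] 79.6 mean [ 0.4512 -0.3232  0.0282] long-axis yaw -9.75375880647928
sc low 465 [474.4  20.8] [ 68.  120.4] 8.1 mean [0.4756 0.0135 0.0416] long-axis yaw 9.566694684313727
sc deep 378 [432.9 294.5] [ 69.3 108.8] 15.7 mean [0.4334 0.2925 0.0356] long-axis yaw 17.098419612285124
sc shal 522 [ 454.9 -325.7] [105.1  69.7] 80.6 mean [ 0.4562 -0.325   0.0273] long-axis yaw -10.362743601988253
```

>>> carry_out(plan=[[[0.0152,0.0366,0,0,0,-0.05,0.5],[0.0304,0.0732,0,0,0,-0.1,0.5],[0.0456,0.1098,0,0,0,-0.15,0.5],[0.0608,0.1464,0,0,0,-0.168,0.5],[0.076,0.183,0,0,0,-0.168,0.5]]])

```text
time_s: 0.52
eef_pos: [0.2569, -0.3608, 0.2307]
eef_rot: [-0.0, 0.997, 0.075, -0.0]
wrist_force: [1.0, 0.3, -0.2]
opening: 0.502
grasp_force: 0.0
```

>>> carry_out(plan=[[[0.0152,0.0366,0,0,0,0,0.5],[0.0304,0.0732,0,0,0,0,0.5],[0.0456,0.1098,0,0,0,0,0.5],[0.0608,0.1464,0,0,0,0,0.5],[0.076,0.183,0,0,0,0,0.5]]])

```text
time_s: 0.93
eef_pos: [0.3328, -0.1779, 0.2311]
eef_rot: [0.0, 0.997, 0.075, 0.0]
wrist_force: [1.7, -0.3, -0.2]
opening: 0.499
grasp_force: 0.0
```

>>> carry_out(plan=[[[0.0152,0.0366,0,0,0,0,0.5],[0.0304,0.0732,0,0,0,0,0.5],[0.0456,0.1098,0,0,0,0,0.5],[0.0608,0.1464,0,0,0,0,0.5],[0.076,0.183,0,0,0,0,0.5]]])

```text
time_s: 1.35
eef_pos: [0.4089, 0.0053, 0.2313]
eef_rot: [0.0, 0.997, 0.076, 0.0]
wrist_force: [1.4, -0.6, 0.1]
opening: 0.495
grasp_force: 0.0
```

>>> carry_out(plan=[[[0,0,-0.035,0,0,0,0.5],[0,0,-0.07,0,0,0,0.5],[0,0,-0.105,0,0,0,0.5],[0,0,-0.14,0,0,0,0.5],[0,0,-0.14,0,0,0,0.5]]])

```text
time_s: 1.77
eef_pos: [0.4032, 0.0049, 0.0852]
eef_rot: [-0.002, 0.997, 0.076, -0.006]
wrist_force: [-1.6, 0.7, -0.1]
opening: 0.502
grasp_force: 0.0
```

>>> carry_out(plan=[[[0,0,-0.025,0,0,0,0.5],[0,0,-0.05,0,0,0,0.5],[0,0,-0.066,0,0,0,0.5],[0,0,-0.075,0,0,0,0.5],[0,0,-0.075,0,0,0,0.5]]])

```text
time_s: 2.18
eef_pos: [0.4082, 0.0032, 0.0159]
eef_rot: [-0.0, 0.997, 0.076, -0.001]
wrist_force: [-0.3, 0.2, -0.8]
opening: 0.497
grasp_force: 0.0
```

>>> carry_out(plan=[[[0.006,0.001,0,0,0,0,0.5],[0.012,0.002,0,0,0,0,0.5],[0.018,0.003,0,0,0,0,0.5],[0.022,0.0035,0,0,0,0,0.5],[0.026,0.004,0,0,0,0,0.5]]])

```text
time_s: 2.6
eef_pos: [0.4353, 0.0072, 0.0169]
eef_rot: [0.0, 0.997, 0.076, -0.0]
wrist_force: [-3.6, -0.5, 2.7]
opening: 0.502
grasp_force: 1.9
```

>>> carry_out(plan=[[[0.004,0.0006,0,0,0,0,0.5],[0.008,0.0012,0,0,0,0,0.5],[0.012,0.0018,0,0,0,0,0.5],[0.016,0.0024,0,0,0,0,0.5],[0.02,0.003,0,0,0,0,0.5]]])

```text
time_s: 3.02
eef_pos: [0.4549, 0.0103, 0.0162]
eef_rot: [-0.0, 0.997, 0.076, -0.0]
wrist_force: [-3.8, -0.8, 2.7]
opening: 0.499
grasp_force: 1.9
```

>>> carry_out(plan=[[[0.0025,0.0004,0,0,0,0,0.5],[0.005,0.0008,0,0,0,0,0.5],[0.0065,0.001,0,0,0,0,0.5],[0.007,0.0011,0,0,0,0,0.5],[0.0075,0.0012,0,0,0,0,0.5]]])

```text
time_s: 3.43
eef_pos: [0.4623, 0.0113, 0.0162]
eef_rot: [0.0, 0.997, 0.076, -0.0]
wrist_force: [-3.0, -1.5, 1.2]
opening: 0.499
grasp_force: 1.5
```

>>> carry_out(plan=[[[0.0005,0.0001,0,0,0,0,0.5],[0.001,0.0002,0,0,0,0,0.5],[0.0015,0.0002,0,0,0,0,0.5],[0.002,0.0003,0,0,0,0,0.5],[0.002,0.0003,0,0,0,0,0.5]]])

```text
time_s: 3.85
eef_pos: [0.4628, 0.0115, 0.0161]
eef_rot: [-0.0, 0.997, 0.076, -0.002]
wrist_force: [-7.9, -3.5, 6.7]
opening: 0.499
grasp_force: 4.4
```

>>> carry_out(plan=[[[0.0005,0.0001,0,0,0,0,0.5],[0.001,0.0001,0,0,0,0,0.5],[0.0015,0.0002,0,0,0,0,0.5],[0.0015,0.0002,0,0,0,0,0.5],[0.0015,0.0002,0,0,0,0,0.5]]])

```text
time_s: 4.27
eef_pos: [0.4627, 0.0116, 0.0158]
eef_rot: [-0.0, 0.997, 0.076, -0.003]
wrist_force: [-12.6, -4.7, 10.6]
opening: 0.5
grasp_force: 7.1
```

>>> carry_out(plan=[[[-0.03,-0.0046,0,0,0,0,0.5],[-0.03,-0.0046,0.03,0,0,0,0.5],[-0.03,-0.0046,0.07,0,0,0,0.6],[-0.03,-0.0046,0.11,0,0,0,0.8],[-0.03,-0.0046,0.134,0,0,0,1]]])

```text
time_s: 4.68
eef_pos: [0.4379, 0.0069, 0.1545]
eef_rot: [0.001, 0.997, 0.076, 0.003]
wrist_force: [1.2, 1.0, 0.9]
opening: 0.862
grasp_force: 0.0
```

>>> carry_out(plan=[[[0,0.02,0,0,0,0.115,1],[0,0.04,0,0,0,0.23,1],[0,0.06,0,0,0,0.345,1],[0,0.08,0,0,0,0.46,1],[0,0.1,0,0,0,0.575,1]]])

```text
time_s: 5.1
eef_pos: [0.4365, 0.1083, 0.1508]
eef_rot: [0.0, 0.934, 0.358, 0.001]
wrist_force: [0.1, 0.6, -0.0]
opening: 1.0
grasp_force: 0.0
```

>>> carry_out(plan=[[[0,0.02,0,0,0,0.115,1],[0,0.04,0,0,0,0.23,1],[0,0.06,0,0,0,0.345,1],[0,0.08,0,0,0,0.46,1],[0,0.1,0,0,0,0.575,1]]])

```text
time_s: 5.52
eef_pos: [0.4363, 0.2086, 0.1507]
eef_rot: [0.0, 0.794, 0.608, 0.001]
wrist_force: [-0.1, 0.6, 0.6]
opening: 0.999
grasp_force: 0.0
```

>>> carry_out(plan=[[[0,0.02,0,0,0,0.115,1],[0,0.04,0,0,0,0.23,1],[0,0.06,0,0,0,0.345,1],[0,0.08,0,0,0,0.46,1],[0,0.086,0,0,0,0.564,1]]])

```text
time_s: 5.93
eef_pos: [0.4362, 0.296, 0.1507]
eef_rot: [0.0, 0.593, 0.805, 0.001]
wrist_force: [0.4, -0.8, 0.2]
opening: 0.998
grasp_force: 0.0
```

Run:
```python
from h import *
np.set_printoptions(precision=4,suppress=True)
o=get_obs();print(o["eef_pos"],o["eef_rot"])
t=camera("top");s=camera("scene");cv2.imwrite("pics/top1.png",t["pixels"][...,::-1])
for n,c in(("top",t),("sc",s)):
    P=cloud(c).reshape(-1,3)
    Q=P[(np.hypot(P[:,0]-.504,P[:,1]-.02)<.07)&(abs(P[:,2]-.042)<.003)]
    A=Q[:,:2]*1000; R=np.array([[.9885,.1514],[-.1514,.9885]])
    r=A@R.T-[490.7,-119.7]; print(n,len(Q),"rack x",np.percentile(r[:,0],[1,50,99]),"y",np.percentile(r[:,1],[1,50,99]),"mean",r.mean(0),cv2.minAreaRect(A.astype(np.float32)))
```

```text
[0.4362 0.296  0.1507] [0.0002 0.5926 0.8055 0.0014]
top 1168 rack x [-19.018   12.1946  43.8799] y [  9.7725  60.5823 111.8038] mean [12.2702 60.6204] ((506.6046142578125, 24.781600952148438), (67.64334869384766, 117.46136474609375), 8.822941780090332)
sc 493 rack x [-18.5214  16.5531  46.2624] y [  9.6689  61.1298 127.0479] mean [15.6649 61.4354] ((507.6287536621094, 25.877174377441406), (69.69985961914062, 120.37907409667969), 8.674493789672852)
```

>>> carry_out(plan=[[[-0.003,-0.0016,-0.03,0,0,0,1],[-0.0067,-0.0032,-0.065,0,0,0,1],[-0.0067,-0.0032,-0.095,0,0,0,1],[-0.0067,-0.0032,-0.12,0,0,0,1],[-0.0067,-0.0032,-0.12,0,0,0,1]]])

```text
time_s: 6.45
eef_pos: [0.4254, 0.2878, 0.0256]
eef_rot: [-0.002, 0.597, 0.802, -0.004]
wrist_force: [-1.8, -0.5, 0.0]
opening: 0.999
grasp_force: 0.0
```

>>> carry_out(plan=[[[0,0,-0.012,0,0,0,1],[0,0,-0.022,0,0,0,1],[0,0,-0.0265,0,0,0,1],[0,0,-0.0265,0,0,0,1],[0,0,-0.0265,0,0,0,1]]])

```text
time_s: 6.87
eef_pos: [0.4297, 0.2902, 0.0044]
eef_rot: [0.0, 0.596, 0.803, 0.0]
wrist_force: [-0.8, -0.5, -0.5]
opening: 0.996
grasp_force: 0.0
```

>>> carry_out(plan=[[[0,0,0,0,0,0,0.7],[0,0,0,0,0,0,0.6],[0,0,0,0,0,0,0.5],[0,0,0,0,0,0,0.5],[0,0,0,0,0,0,0.5]]])

```text
time_s: 7.28
eef_pos: [0.43, 0.2905, 0.005]
eef_rot: [0.001, 0.595, 0.803, 0.001]
wrist_force: [-1.1, -0.1, 6.6]
opening: 0.737
grasp_force: 66.6
```

>>> carry_out(plan=[[[0,0,0.015,0,0,0,0.5],[0,0,0.045,0,0,0,0.5],[0,0,0.08,0,0,0,0.5],[0,0,0.115,0,0,0,0.5],[0,0,0.14,0,0,0,0.5]]])

```text
time_s: 7.7
eef_pos: [0.4296, 0.2903, 0.1466]
eef_rot: [0.001, 0.595, 0.803, 0.001]
wrist_force: [0.8, 1.0, -2.3]
opening: 0.735
grasp_force: 67.5
```

>>> carry_out(plan=[[[0.005,-0.018,0,0,0,-0.03,0.5],[0.013,-0.046,0,0,0,-0.06,0.5],[0.021,-0.076,0,0,0,-0.09,0.5],[0.029,-0.106,0,0,0,-0.12,0.5],[0.038,-0.1375,0,0,0,-0.143,0.5]]])

```text
time_s: 8.12
eef_pos: [0.4666, 0.1515, 0.1436]
eef_rot: [-0.0, 0.652, 0.759, -0.0]
wrist_force: [1.8, -0.8, -3.3]
opening: 0.734
grasp_force: 67.4
```

>>> carry_out(plan=[[[0.009,-0.0315,0,0,0,0,0.5],[0.017,-0.062,0,0,0,0,0.5],[0.025,-0.092,0,0,0,0,0.5],[0.033,-0.119,0,0,0,0,0.5],[0.038,-0.1375,0,0,0,0,0.5]]])

```text
time_s: 8.53
eef_pos: [0.5053, 0.0126, 0.1437]
eef_rot: [0.0, 0.652, 0.758, -0.0]
wrist_force: [0.0, 0.4, -2.0]
opening: 0.739
grasp_force: 67.4
```

>>> carry_out(plan=[[[0,0,-0.01,0,0,0,0.5],[0,0,-0.03,0,0,0,0.5],[0,0,-0.05,0,0,0,0.5],[0,0,-0.06,0,0,0,0.5],[0,0,-0.06,0,0,0,0.5]]])

```text
time_s: 8.95
eef_pos: [0.5023, 0.016, 0.0809]
eef_rot: [-0.003, 0.651, 0.759, -0.001]
wrist_force: [-0.1, -0.2, -3.4]
opening: 0.741
grasp_force: 67.2
```

Run:
```python
from h import *
np.set_printoptions(precision=4,suppress=True)
o=get_obs();p=o["eef_pos"];q=o["eef_rot"];print(p,q,o["wrist_force"],"yaw",np.degrees(2*np.arctan2(q[2],q[1]))-90)
R=np.array([[.9885,.1514],[-.1514,.9885]]);print("tcp rack comps",R@p[:2]*1000,"want 502.5,-61.4")
s=camera("scene");cv2.imwrite("pics/s2.png",cv2.resize(s["pixels"][130:250,140:300,::-1],None,fx=5,fy=5,interpolation=cv2.INTER_CUBIC))
```

```text
[0.5023 0.016  0.0809] [-0.0028  0.6513  0.7588 -0.0015] [-0.1382 -0.2257 -3.4377] yaw 8.723705186142354
tcp rack comps [498.9274 -60.2474] want 502.5,-61.4
```

View pics/s2.png

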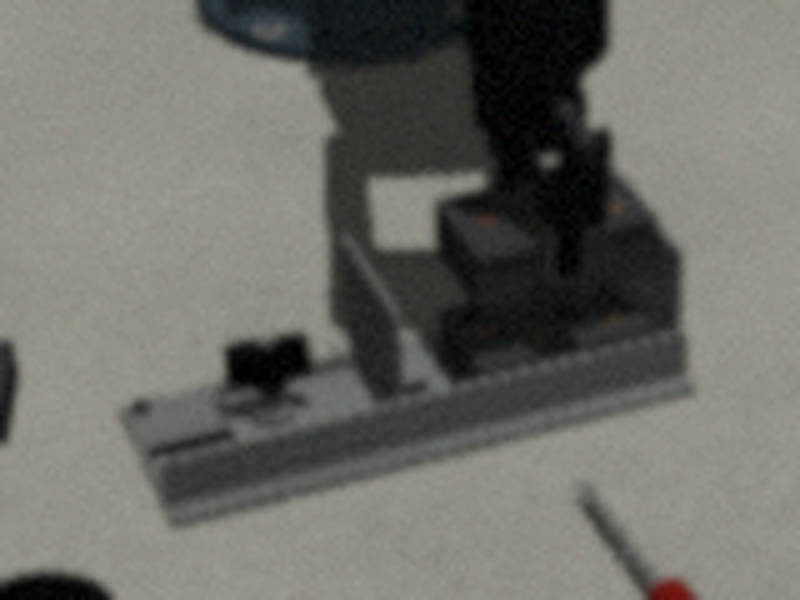

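The crop shows the held deep case at (560,240) hovering over the lower case at (560,330), between the two walls. I lower most of the way, let it settle, then correct.

>>> carry_out(plan=[[[0,0,-0.01,0,0,0,0.5],[0,0,-0.018,0,0,0,0.5],[0,0,-0.025,0,0,0,0.5],[0,0,-0.025,0,0,0,0.5],[0,0,-0.025,0,0,0,0.5]]])

```text
time_s: 9.42
eef_pos: [0.5047, 0.0152, 0.0584]
eef_rot: [-0.0, 0.651, 0.759, -0.0]
wrist_force: [0.6, 0.5, -3.5]
opening: 0.739
grasp_force: 67.3
```

>>> carry_out(plan=[[[0,0,0,0,0,0,0.5],[0,0,0,0,0,0,0.5],[0,0,0,0,0,0,0.5],[0,0,0,0,0,0,0.5],[0,0,0,0,0,0,0.5]]])

```text
time_s: 9.83
eef_pos: [0.5052, 0.015, 0.059]
eef_rot: [0.0, 0.651, 0.759, 0.0]
wrist_force: [0.0, -0.8, -3.1]
opening: 0.738
grasp_force: 67.3
```

```bash
cat > st.py <<'E'
from h import *
np.set_printoptions(precision=4,suppress=True)
o=get_obs();p=o["eef_pos"];q=o["eef_rot"];R=np.array([[.9885,.1514],[-.1514,.9885]])
print(p,o["wrist_force"],"yaw",np.degrees(2*np.arctan2(q[2],q[1]))-90,"rack comps",R@p[:2]*1000)
E
python3 st.py
```

```text
[0.5052 0.015  0.059 ] [ 0.0374 -0.7642 -3.0802] yaw 8.705946716957882 rack comps [501.7041 -61.6692]
```

>>> carry_out(plan=[[[0.0005,0.0001,-0.003,0,0,0,0.5],[0.0005,0.0001,-0.006,0,0,0,0.5],[0.0005,0.0001,-0.009,0,0,0,0.5],[0.0005,0.0001,-0.011,0,0,0,0.5],[0.0005,0.0001,-0.012,0,0,0,0.5]]])

```text
time_s: 10.25
eef_pos: [0.5053, 0.0152, 0.047]
eef_rot: [-0.0, 0.651, 0.759, -0.0]
wrist_force: [-7.8, 1.1, 15.1]
opening: 0.739
grasp_force: 69.5
```

>>> carry_out(plan=[[[0,0,0,0,0,0,0.5],[0,0,-0.0005,0,0,0,0.5],[0,0,-0.0005,0,0,0,0.5],[0,0,-0.001,0,0,0,0.5],[0,0,-0.001,0,0,0,0.5]]])

```text
time_s: 10.67
eef_pos: [0.5053, 0.0152, 0.047]
eef_rot: [-0.0, 0.651, 0.759, -0.0]
wrist_force: [-8.4, 0.4, 14.3]
opening: 0.732
grasp_force: 69.2
```

>>> carry_out(plan=[[[0,0,0.001,0,0,0,0.5],[0,0,0.001,0,0,0,0.5],[0,0,0.001,0,0,0,1],[0,0,0.001,0,0,0,1],[0,0,0.001,0,0,0,1]]])

```text
time_s: 11.08
eef_pos: [0.5058, 0.0151, 0.0468]
eef_rot: [0.0, 0.651, 0.759, 0.0]
wrist_force: [0.6, -0.1, -0.2]
opening: 0.998
grasp_force: 0.0
```

>>> carry_out(plan=[[[0,0,0.01,0,0,0,1],[0,0,0.03,0,0,0,1],[0,0,0.07,0,0,0,1],[0,0,0.11,0,0,0,1],[0,0,0.14,0,0,0,1]]])

```text
time_s: 11.5
eef_pos: [0.5063, 0.015, 0.1906]
eef_rot: [0.001, 0.651, 0.759, 0.001]
wrist_force: [0.4, -0.2, 0.3]
opening: 0.999
grasp_force: 0.0
```

>>> carry_out(plan=[[[-0.006,-0.034,0,0,0,-0.066,1],[-0.012,-0.068,0,0,0,-0.132,1],[-0.018,-0.102,0,0,0,-0.198,1],[-0.024,-0.136,0,0,0,-0.264,1],[-0.03,-0.17,0,0,0,-0.328,1]]])

```text
time_s: 11.92
eef_pos: [0.4753, -0.1563, 0.1879]
eef_rot: [0.001, 0.767, 0.641, 0.0]
wrist_force: [0.8, -0.6, -0.2]
opening: 1.0
grasp_force: 0.0
```

>>> carry_out(plan=[[[-0.006,-0.034,0,0,0,0,1],[-0.012,-0.068,0,0,0,0,1],[-0.018,-0.102,0,0,0,0,1],[-0.022,-0.136,0,0,0,0,1],[-0.025,-0.17,0,0,0,0,1]]])

```text
time_s: 12.33
eef_pos: [0.45, -0.3266, 0.1877]
eef_rot: [0.0, 0.767, 0.642, 0.0]
wrist_force: [1.0, -0.7, -0.3]
opening: 0.999
grasp_force: 0.0
```

```bash
python3 st.py
python3 - <<'E'
from h import *
np.set_printoptions(precision=2,suppress=True)
R=np.array([[.9885,.1514],[-.1514,.9885]])
for n in("top","scene"):
    c=camera(n); np.savez(n+"3.npz",**c)
    P=cloud(c).reshape(-1,3)
    for z in(.042,.078):
        Q=P[(np.hypot(P[:,0]-.506,P[:,1]-.019)<.072)&(abs(P[:,2]-z)<.004)]
        r=Q[:,:2]*1000@R.T
        if len(r)>9:print(n,z,len(r),"ex",np.percentile(r[:,0],[1,50,99]),"ey",np.percentile(r[:,1],[1,50,99]),"mean",r.mean(0),cv2.minAreaRect(r.astype(np.float32)))
E
```

```text
[ 0.45   -0.3266  0.1877] [ 1.032  -0.7326 -0.3316] yaw -10.10614193753156 rack comps [ 395.3631 -390.9764]
top 0.042 12 ex [480.36 521.02 538.75] ey [-63.04   6.31   6.55] mean [514.66  -8.3 ] ((525.6109008789062, -15.610458374023438), (41.976558685302734, 91.87190246582031), 39.71303939819336)
top 0.078 1340 ex [471.67 502.82 534.36] ey [-109.15  -57.87   -6.8 ] mean [502.85 -57.86] ((502.6027526855469, -51.89439010620117), (64.64164733886719, 117.3038558959961), 0.48829203844070435)
scene 0.042 119 ex [480.6  533.63 539.81] ey [-111.64  -58.23    7.86] mean [529.18 -59.33] ((522.0326538085938, -56.904266357421875), (126.02984619140625, 56.99647521972656), 74.65499877929688)
scene 0.078 532 ex [471.53 507.35 537.2 ] ey [-109.86  -57.87    7.92] mean [506.91 -56.7 ] ((504.94329833984375, -50.89141845703125), (119.85901641845703, 69.01399230957031), 89.40164947509766)
```

>>> carry_out(plan=[[[0.001,0.002,-0.038,0,0,0,1],[0.001,0.002,-0.076,0,0,0,1],[0.001,0.002,-0.112,0,0,0,1],[0.001,0.002,-0.14,0,0,0,1],[0.001,0.002,-0.152,0,0,0,1]]])

```text
time_s: 12.85
eef_pos: [0.4496, -0.32, 0.0312]
eef_rot: [-0.003, 0.766, 0.642, -0.0]
wrist_force: [-0.5, 1.4, -0.0]
opening: 0.997
grasp_force: 0.0
```

>>> carry_out(plan=[[[0,0,-0.01,0,0,0,1],[0,0,-0.02,0,0,0,1],[0,0,-0.03,0,0,0,1],[0,0,-0.036,0,0,0,1],[0,0,-0.036,0,0,0,1]]])

```text
time_s: 13.27
eef_pos: [0.4515, -0.3227, -0.0017]
eef_rot: [-0.0, 0.766, 0.642, -0.0]
wrist_force: [-0.8, 0.7, 0.1]
opening: 1.002
grasp_force: 0.0
```

>>> carry_out(plan=[[[0,0,0,0,0,0,1],[0,0,0,0,0,0,0.7],[0,0,0,0,0,0,0.5],[0,0,0,0,0,0,0.5],[0,0,0,0,0,0,0.5]]])

```text
time_s: 13.68
eef_pos: [0.4523, -0.3236, -0.0]
eef_rot: [0.001, 0.766, 0.642, 0.0]
wrist_force: [-0.8, 0.7, 6.3]
opening: 0.736
grasp_force: 67.2
```

```bash
python3 st.py
```

```text
[ 0.4523 -0.3236 -0.    ] [-0.7505  0.7356  6.29  ] yaw -10.080661195040847 rack comps [ 398.1295 -388.4006]
```

>>> carry_out(plan=[[[0,0,0.015,0,0,0,0.5],[0,0,0.05,0,0,0,0.5],[0,0,0.09,0,0,0,0.5],[0,0,0.13,0,0,0,0.5],[0,0,0.16,0,0,0,0.5]]])

```text
time_s: 14.1
eef_pos: [0.4519, -0.3232, 0.1618]
eef_rot: [0.001, 0.767, 0.642, 0.0]
wrist_force: [0.8, -0.3, -2.2]
opening: 0.733
grasp_force: 67.0
```

>>> carry_out(plan=[[[0.004,0.025,0,0,0,0.06,0.5],[0.009,0.059,0,0,0,0.13,0.5],[0.014,0.093,0,0,0,0.2,0.5],[0.019,0.127,0,0,0,0.27,0.5],[0.024,0.161,0,0,0,0.328,0.5]]])

```text
time_s: 14.52
eef_pos: [0.4751, -0.1602, 0.1585]
eef_rot: [-0.0, 0.65, 0.76, -0.0]
wrist_force: [0.8, -0.3, -1.8]
opening: 0.739
grasp_force: 66.8
```

>>> carry_out(plan=[[[0.006,0.036,0,0,0,0,0.5],[0.012,0.074,0,0,0,0,0.5],[0.018,0.112,0,0,0,0,0.5],[0.024,0.15,0,0,0,0,0.5],[0.0288,0.1819,0,0,0,0,0.5]]])

```text
time_s: 14.93
eef_pos: [0.5038, 0.0226, 0.1586]
eef_rot: [-0.0, 0.651, 0.759, 0.0]
wrist_force: [0.5, -0.2, -2.5]
opening: 0.733
grasp_force: 66.8
```

>>> carry_out(plan=[[[0,0,-0.015,0,0,0,0.5],[0,0,-0.035,0,0,0,0.5],[0,0,-0.055,0,0,0,0.5],[0,0,-0.067,0,0,0,0.5],[0,0,-0.07,0,0,0,0.5]]])

```text
time_s: 15.35
eef_pos: [0.502, 0.0207, 0.0861]
eef_rot: [-0.002, 0.651, 0.759, -0.001]
wrist_force: [-0.3, -0.4, -3.0]
opening: 0.736
grasp_force: 66.8
```

>>> carry_out(plan=[[[0,0,0,0,0,0,0.5],[0,0,0,0,0,0,0.5],[0,0,0,0,0,0,0.5],[0,0,0,0,0,0,0.5],[0,0,0,0,0,0,0.5]]])

```text
time_s: 15.77
eef_pos: [0.505, 0.0199, 0.0897]
eef_rot: [0.001, 0.651, 0.759, 0.0]
wrist_force: [0.0, -0.2, -3.5]
opening: 0.738
grasp_force: 66.8
```

```bash
python3 st.py
```

```text
[0.505  0.0199 0.0897] [ 0.016  -0.1952 -3.524 ] yaw 8.70006234461951 rack comps [502.2469 -56.8377]
```

>>> carry_out(plan=[[[0,-0.0005,-0.003,0,0,0,0.5],[0,-0.0005,-0.006,0,0,0,0.5],[0,-0.0005,-0.009,0,0,0,0.5],[0,-0.0005,-0.0105,0,0,0,0.5],[0,-0.0005,-0.012,0,0,0,0.5]]])

```text
time_s: 16.18
eef_pos: [0.5042, 0.0196, 0.0779]
eef_rot: [-0.001, 0.651, 0.759, -0.0]
wrist_force: [-13.5, 0.7, 29.3]
opening: 0.736
grasp_force: 70.8
```

>>> carry_out(plan=[[[0,0,0,0,0,0,0.5],[0,0,0,0,0,0,0.5],[0,0,0,0,0,0,0.5],[0,0,0,0,0,0,0.5],[0,0,0,0,0,0,0.5]]])

```text
time_s: 16.6
eef_pos: [0.5041, 0.0196, 0.078]
eef_rot: [-0.0, 0.651, 0.759, -0.0]
wrist_force: [-7.4, 0.8, 13.8]
opening: 0.738
grasp_force: 68.7
```

>>> carry_out(plan=[[[0,0,0.0005,0,0,0,0.5],[0,0,0.001,0,0,0,0.5],[0,0,0.001,0,0,0,0.5],[0,0,0.001,0,0,0,0.5],[0,0,0.001,0,0,0,0.5]]])

```text
time_s: 17.02
eef_pos: [0.5044, 0.0196, 0.078]
eef_rot: [-0.0, 0.651, 0.759, -0.0]
wrist_force: [-3.5, 1.4, 5.4]
opening: 0.737
grasp_force: 67.8
```

>>> carry_out(plan=[[[0,0,0,0,0,0,0.5],[0,0,0,0,0,0,1],[0,0,0,0,0,0,1],[0,0,0,0,0,0,1],[0,0,0,0,0,0,1]]])

```text
time_s: 17.43
eef_pos: [0.5045, 0.0195, 0.0776]
eef_rot: [0.0, 0.651, 0.759, 0.0]
wrist_force: [0.1, -0.6, -0.3]
opening: 1.0
grasp_force: 0.0
```

>>> carry_out(plan=[[[0,0,0.01,0,0,0,1],[0,0,0.03,0,0,0,1],[0,0,0.06,0,0,0,1],[0,0,0.09,0,0,0,1],[0,0,0.11,0,0,0,1]]])

```text
time_s: 17.85
eef_pos: [0.5055, 0.0194, 0.1914]
eef_rot: [0.002, 0.651, 0.759, 0.001]
wrist_force: [0.9, -0.1, 0.6]
opening: 0.996
grasp_force: 0.0
```

>>> carry_out(plan=[[[0.003,-0.036,0,0,0,0,0.5],[0.006,-0.072,0,0,0,0,0],[0.009,-0.108,0,0,0,0,0],[0.012,-0.144,0,0,0,0,0],[0.013,-0.16,0,0,0,0,0]]])

```text
time_s: 18.27
eef_pos: [0.5178, -0.1445, 0.189]
eef_rot: [0.001, 0.652, 0.758, -0.0]
wrist_force: [-0.3, -0.0, 0.5]
opening: 0.298
grasp_force: 0.0
```

```bash
python3 st.py
cat > col.py <<'E'
from h import *
import sys
np.set_printoptions(precision=2,suppress=True)
R=np.array([[.9885,.1514],[-.1514,.9885]])
for n in("top","scene"):
    c=camera(n); k=sys.argv[1]; np.savez(n+k+".npz",**c)
    x,y,w,h=(205,185,145,85) if n=="top" else (140,130,160,120)
    cv2.imwrite(f"pics/{n}{k}.png",cv2.convertScaleAbs(cv2.resize(c["pixels"][y:y+h,x:x+w,::-1],None,fx=5,fy=5,interpolation=cv2.INTER_CUBIC),alpha=1.5))
    P=cloud(c).reshape(-1,3)
    Q=P[(np.hypot(P[:,0]-.506,P[:,1]-.019)<.08)&(abs(P[:,2]-.106)<.004)]; r=Q[:,:2]*1000@R.T
    print(n,len(r),"z",np.median(Q[:,2]),"ex",np.percentile(r[:,0],[1,50,99]),"ey",np.percentile(r[:,1],[1,50,99]),cv2.minAreaRect(r.astype(np.float32)))
    W=P[(P[:,2]>.083)&(P[:,2]<.093)&(P[:,0]>.46)&(P[:,0]<.57)&(P[:,1]<.0)&(P[:,1]>-.12)];w=W[:,:2]*1000@R.T
    if len(w)>9: print("wall ey",np.percentile(w[:,1],[5,50,95]),len(w))
E
python3 col.py 4
```

```text
[ 0.5178 -0.1445  0.189 ] [-0.2786 -0.0249  0.5195] yaw 8.58912501397917 rack comps [ 489.991  -221.2313]
top 1439 z 0.10657524138534036 ex [470.76 502.11 533.67] ey [-109.73  -58.8    -8.07] ((502.08453369140625, -58.97721862792969), (64.827392578125, 103.74088287353516), 0.2720429599285126)
wall ey [-156.01 -153.93 -152.22] 81
scene 511 z 0.10516720468222152 ex [470.98 507.27 535.99] ey [-109.86  -60.48   -8.43] ((505.3524475097656, -60.14506149291992), (70.74714660644531, 105.68258666992188), 1.0367094278335571)
wall ey [-155.97 -110.71  -86.58] 98
```

View pics/scene4.png

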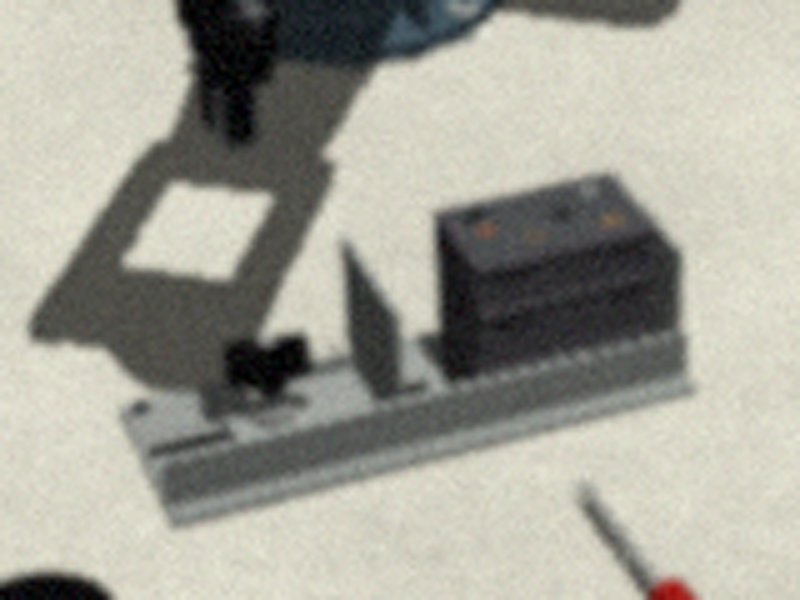

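The crop shows the three cases stacked square at (560,270), clear of the fence. The sliding wall at (370,320) is still away from them and the knob is at (265,365). Next I put the closed fingers just outside the wall and push.

>>> carry_out(plan=[[[-0.003,0.02,0,0,0,0.002,0],[-0.006,0.0455,-0.02,0,0,0.002,0],[-0.006,0.0455,-0.055,0,0,0.002,0],[-0.006,0.0455,-0.085,0,0,0.002,0],[-0.006,0.0455,-0.1,0,0,0.002,0]]])

```text
time_s: 18.78
eef_pos: [0.5092, -0.0924, 0.0849]
eef_rot: [-0.002, 0.65, 0.76, -0.001]
wrist_force: [-0.3, -0.5, -0.1]
opening: 0.001
grasp_force: 0.0
```

>>> carry_out(plan=[[[0,0,-0.01,0,0,0,0],[0,0,-0.02,0,0,0,0],[0,0,-0.023,0,0,0,0],[0,0,-0.023,0,0,0,0],[0,0,-0.023,0,0,0,0]]])

```text
time_s: 19.2
eef_pos: [0.5121, -0.0952, 0.0657]
eef_rot: [0.001, 0.651, 0.759, 0.0]
wrist_force: [0.2, -0.1, 0.3]
opening: 0.001
grasp_force: 0.0
```

```bash
python3 st.py
```

```text
[ 0.5121 -0.0952  0.0657] [ 0.2179 -0.1263  0.2582] yaw 8.823174629411668 rack comps [ 491.8482 -171.6305]
```

>>> carry_out(plan=[[[-0.0006,0.004,0,0,0,0,0],[-0.0014,0.009,0,0,0,0,0],[-0.0021,0.014,0,0,0,0,0],[-0.003,0.02,0,0,0,0,0],[-0.004,0.026,0,0,0,0,0]]])

```text
time_s: 19.62
eef_pos: [0.5083, -0.0691, 0.0658]
eef_rot: [0.001, 0.651, 0.759, 0.0]
wrist_force: [1.4, -3.3, 3.3]
opening: -0.001
grasp_force: 2.2
```

>>> carry_out(plan=[[[-0.0008,0.005,0,0,0,0,0],[-0.0014,0.009,0,0,0,0,0],[-0.002,0.013,0,0,0,0,0],[-0.0024,0.016,0,0,0,0,0],[-0.0027,0.018,0,0,0,0,0]]])

```text
time_s: 20.03
eef_pos: [0.5048, -0.0505, 0.0648]
eef_rot: [0.0, 0.65, 0.76, 0.0]
wrist_force: [1.8, -3.8, 2.6]
opening: 0.002
grasp_force: 2.1
```

>>> carry_out(plan=[[[-0.0003,0.002,0,0,0,0,0],[-0.0006,0.004,0,0,0,0,0],[-0.0008,0.005,0,0,0,0,0],[-0.0009,0.006,0,0,0,0,0],[-0.0011,0.007,0,0,0,0,0]]])

```text
time_s: 20.45
eef_pos: [0.5039, -0.0451, 0.0649]
eef_rot: [0.001, 0.651, 0.759, -0.001]
wrist_force: [2.3, -9.4, 0.8]
opening: -0.002
grasp_force: 4.5
```

```bash
python3 st.py
```

```text
[ 0.5039 -0.0451  0.0649] [ 2.2971 -9.387   0.8474] yaw 8.825445708858965 rack comps [ 491.2925 -120.8602]
```

>>> carry_out(plan=[[[-0.0002,0.001,0,0,0,0,0],[-0.0003,0.002,0,0,0,0,0],[-0.0005,0.003,0,0,0,0,0],[-0.0006,0.004,0,0,0,0,0],[-0.0008,0.005,0,0,0,0,0]]])

```text
time_s: 20.87
eef_pos: [0.5031, -0.0401, 0.0648]
eef_rot: [0.001, 0.651, 0.759, -0.001]
wrist_force: [2.0, -9.2, 1.1]
opening: 0.002
grasp_force: 4.5
```

>>> carry_out(plan=[[[-0.0001,0.0005,0,0,0,0,0],[-0.0002,0.001,0,0,0,0,0],[-0.0003,0.0015,0,0,0,0,0],[-0.0003,0.002,0,0,0,0,0],[-0.0003,0.002,0,0,0,0,0]]])

```text
time_s: 21.28
eef_pos: [0.5028, -0.038, 0.0648]
eef_rot: [0.001, 0.651, 0.759, -0.0]
wrist_force: [2.7, -7.7, 1.0]
opening: -0.005
grasp_force: 4.3
```

```bash
python3 st.py
```

```text
[ 0.5028 -0.038   0.0648] [ 2.6532 -7.6729  0.9599] yaw 8.819177973302857 rack comps [ 491.2618 -113.7181]
```

>>> carry_out(plan=[[[-0.0001,0.0005,0,0,0,0,0],[-0.0002,0.001,0,0,0,0,0],[-0.0002,0.0015,0,0,0,0,0],[-0.0003,0.002,0,0,0,0,0],[-0.0003,0.002,0,0,0,0,0]]])

```text
time_s: 21.7
eef_pos: [0.5027, -0.0372, 0.0649]
eef_rot: [0.002, 0.651, 0.759, -0.001]
wrist_force: [2.6, -13.0, -0.3]
opening: 0.002
grasp_force: 6.9
```

```bash
python3 st.py
```

```text
[ 0.5027 -0.0372  0.0649] [  2.6141 -12.9748  -0.2843] yaw 8.831080757402844 rack comps [ 491.2624 -112.8928]
```

>>> carry_out(plan=[[[-0.0001,0.0005,0,0,0,0,0],[-0.0002,0.001,0,0,0,0,0],[-0.0002,0.0015,0,0,0,0,0],[-0.0003,0.002,0,0,0,0,0],[-0.0003,0.002,0,0,0,0,0]]])

```text
time_s: 22.12
eef_pos: [0.5027, -0.0371, 0.0649]
eef_rot: [0.003, 0.65, 0.76, -0.002]
wrist_force: [3.5, -21.9, -2.7]
opening: 0.002
grasp_force: 11.1
```

```bash
python3 st.py
```

```text
[ 0.5027 -0.0371  0.0649] [  3.5439 -21.858   -2.7011] yaw 8.843677538333665 rack comps [ 491.2857 -112.8227]
```

>>> carry_out(plan=[[[0.0004,-0.003,0,0,0,0,0],[0.001,-0.008,0,0,0,0,0],[0.001,-0.008,0.03,0,0,0,0],[0.001,-0.008,0.07,0,0,0,0],[0.001,-0.008,0.11,0,0,0,0]]])

```text
time_s: 22.53
eef_pos: [0.5003, -0.0396, 0.1737]
eef_rot: [-0.004, 0.651, 0.759, -0.001]
wrist_force: [1.1, -0.1, -1.3]
opening: -0.004
grasp_force: 0.0
```

>>> carry_out(plan=[[[-0.04,0,0,0,0,0,0],[-0.08,0,0,0,0,0,0],[-0.12,0,0,0,0,0,0],[-0.15,0,0,0,0,0,0.5],[-0.15,0,0,0,0,0,0.5]]])

```text
time_s: 22.95
eef_pos: [0.3469, -0.0385, 0.1725]
eef_rot: [-0.003, 0.65, 0.759, -0.001]
wrist_force: [0.8, 0.0, -0.9]
opening: 0.275
grasp_force: 0.0
```

```bash
python3 st.py; python3 col.py 5
python3 - <<'E'
from h import *
np.set_printoptions(precision=2,suppress=True)
R=np.array([[.9885,.1514],[-.1514,.9885]])
for n in("top","scene"):
    c=dict(np.load(n+"5.npz")); P=cloud(c).reshape(-1,3); r=np.c_[P[:,:2]*1000@R.T,P[:,2]*1000]
    K=r[(r[:,2]>53)&(r[:,2]<67)&(abs(r[:,0]-490)<35)&(abs(r[:,1]+160)<35)]
    e=np.linalg.eigh(np.cov(K[:,:2].T))[1][:,1]; print(n,len(K),K.mean(0),cv2.minAreaRect(K[:,:2].astype(np.float32)),"wing dir vs rack y deg",np.degrees(np.arctan(-e[0]/e[1])))
E
```

```text
[ 0.3469 -0.0385  0.1725] [ 0.813   0.0166 -0.9004] yaw 8.840819604281407 rack comps [337.0998 -90.6223]
top 1435 z 0.10653928528335055 ex [470.98 502.29 533.9 ] ey [-96.9  -46.15   4.83] ((502.2328796386719, -46.02336883544922), (64.75218200683594, 103.99785614013672), 0.18521907925605774)
wall ey [-101.94 -100.31  -98.58] 63
scene 507 z 0.10534188015145751 ex [471.55 507.14 537.55] ey [-97.9  -48.01   4.4 ] ((504.692138671875, -46.3428840637207), (67.90933227539062, 104.73060607910156), 0.794552206993103)
wall ey [-102.25  -98.43  -85.26] 76
top 99 [ 490.26 -159.97   60.73] ((490.2532958984375, -160.097900390625), (45.85995101928711, 9.1710786819458), 82.28443908691406) wing dir vs rack y deg -7.645598893782086
scene 66 [ 493.04 -161.45   57.96] ((492.17498779296875, -160.76438903808594), (44.33295822143555, 17.09741973876953), 82.28312683105469) wing dir vs rack y deg -6.573866684985721
```

View pics/top5.png

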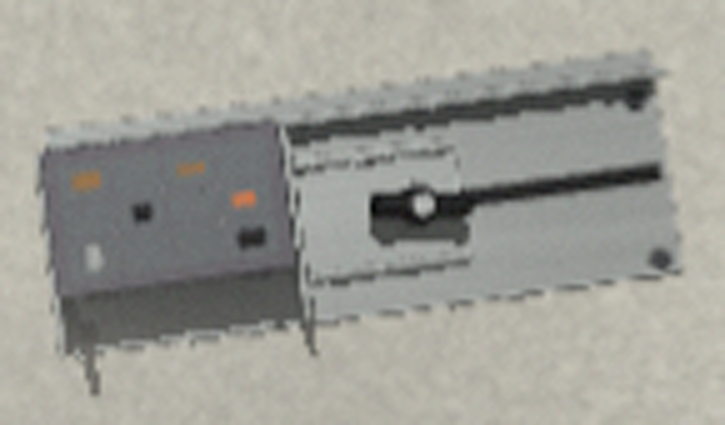

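The crop shows the wall tight against the column at (295,200), the knob at (422,205) and its wing turned about 7° clockwise from the rack's y. I go above the knob now.

>>> carry_out(plan=[[[0.036,-0.01,0,0,0,-0.05,0.4],[0.074,-0.02,0,0,0,-0.1,0.4],[0.112,-0.031,0,0,0,-0.135,0.4],[0.145,-0.041,0,0,0,-0.135,0.4],[0.158,-0.046,0,0,0,-0.135,0.4]]])

```text
time_s: 23.47
eef_pos: [0.5154, -0.0879, 0.1739]
eef_rot: [0.0, 0.7, 0.714, 0.001]
wrist_force: [-0.7, -0.2, 0.4]
opening: 0.398
grasp_force: 0.0
```

>>> carry_out(plan=[[[0,0,-0.03,0,0,0,0.4],[0,0,-0.06,0,0,0,0.4],[0,0,-0.075,0,0,0,0.4],[0,0,-0.075,0,0,0,0.4],[0,0,-0.075,0,0,0,0.4]]])

```text
time_s: 23.88
eef_pos: [0.5107, -0.0863, 0.0983]
eef_rot: [-0.002, 0.7, 0.714, -0.0]
wrist_force: [0.7, -0.0, 0.5]
opening: 0.4
grasp_force: 0.0
```

```bash
python3 st.py
```

```text
[ 0.5107 -0.0863  0.0983] [ 0.7253 -0.0436  0.4715] yaw 1.1105873117816714 rack comps [ 491.7262 -162.6137]
```

>>> carry_out(plan=[[[-0.0025,0.002,-0.012,0,0,0,0.4],[-0.0025,0.002,-0.028,0,0,0,0.4],[-0.0025,0.002,-0.044,0,0,0,0.4],[-0.0025,0.002,-0.057,0,0,0,0.4],[-0.0025,0.002,-0.065,0,0,0,0.4]]])

```text
time_s: 24.3
eef_pos: [0.5094, -0.085, 0.035]
eef_rot: [0.001, 0.7, 0.714, 0.0]
wrist_force: [0.8, 0.0, -0.1]
opening: 0.401
grasp_force: 0.0
```

>>> carry_out(plan=[[[0,0,0,0,0,0,0.4],[0,0,0,0,0,0,0.4],[0,0,0,0,0,0,0.4],[0,0,0,0,0,0,0.4],[0,0,0,0,0,0,0.4]]])

```text
time_s: 24.72
eef_pos: [0.5091, -0.0852, 0.0358]
eef_rot: [0.001, 0.7, 0.714, 0.0]
wrist_force: [0.4, -0.0, 0.2]
opening: 0.399
grasp_force: 0.0
```

```bash
python3 st.py
```

```text
[ 0.5091 -0.0852  0.0358] [ 0.3773 -0.0055  0.2414] yaw 1.0932755747590903 rack comps [ 490.3813 -161.3216]
```

>>> carry_out(plan=[[[-0.0003,0.0013,-0.002,0,0,0,0.4],[-0.0003,0.0013,-0.002,0,0,0,0],[-0.0003,0.0013,-0.002,0,0,0,0],[-0.0003,0.0013,-0.002,0,0,0,0],[-0.0003,0.0013,-0.002,0,0,0,0]]])

```text
time_s: 25.13
eef_pos: [0.5081, -0.0835, 0.0331]
eef_rot: [-0.0, 0.7, 0.714, 0.0]
wrist_force: [-1.8, 1.1, 6.1]
opening: 0.168
grasp_force: 58.6
```

```bash
python3 st.py; python3 -c "
from bench import get_obs;o=get_obs();print(o['opening'],o['grasp_force'],o['q'][5])"
```

```text
[ 0.5081 -0.0835  0.0331] [-1.7886  1.1451  6.0633] yaw 1.094046335652834 rack comps [ 489.5658 -159.4791]
0.16764419651697976 58.55069696903229 -0.41301224088515154
```

>>> carry_out(plan=[[[0,0,0,0,0,-0.1,0],[0,0,0,0,0,-0.2,0],[0,0,0,0,0,-0.3,0],[0,0,0,0,0,-0.4,0],[0,0,0,0,0,-0.5,0]]])

```text
time_s: 25.55
eef_pos: [0.5083, -0.0836, 0.0331]
eef_rot: [0.0, 0.856, 0.516, 0.0]
wrist_force: [-0.3, 1.8, 5.1]
opening: 0.174
grasp_force: 58.5
```

>>> carry_out(plan=[[[0,0,0,0,0,-0.1,0],[0,0,0,0,0,-0.2,0],[0,0,0,0,0,-0.3,0],[0,0,0,0,0,-0.4,0],[0,0,0,0,0,-0.45,0]]])

```text
time_s: 25.97
eef_pos: [0.5084, -0.0837, 0.0331]
eef_rot: [0.0, 0.95, 0.312, 0.0]
wrist_force: [-1.4, 1.6, 3.7]
opening: 0.171
grasp_force: 58.6
```

```bash
python3 st.py; python3 -c "
from bench import get_obs;o=get_obs();print(o['torque'],o['opening'],o['grasp_force'],o['q'])"
```

```text
[ 0.5084 -0.0837  0.0331] [-1.3804  1.5883  3.6725] yaw -53.6151343828836 rack comps [ 489.9009 -159.7263]
[0.17718064 0.13038069 0.20318209] 0.1706782426020411 58.56316924095154 [-3.93871399e-01  3.26270545e-01  1.88627874e+00  4.38256473e-05
  9.28379896e-01  5.41862979e-01]
```

>>> carry_out(plan=[[[0,0,0,0,0,-0.08,0],[0,0,0,0,0,-0.16,0],[0,0,0,0,0,-0.24,0],[0,0,0,0,0,-0.32,0],[0,0,0,0,0,-0.38,0]]])

```text
time_s: 26.38
eef_pos: [0.5085, -0.0839, 0.0332]
eef_rot: [0.0, 0.992, 0.128, 0.0]
wrist_force: [-1.6, 0.8, 5.3]
opening: 0.169
grasp_force: 58.6
```

>>> carry_out(plan=[[[0,0,0,0,0,0,0],[0,0,0,0,0,0,0],[0,0,0,0,0,0,0.35],[0,0,0,0,0,0,0.35],[0,0,0,0,0,0,0.35]]])

```text
time_s: 26.8
eef_pos: [0.5078, -0.0836, 0.0324]
eef_rot: [-0.0, 0.992, 0.13, -0.0]
wrist_force: [-0.9, 0.0, 0.3]
opening: 0.35
grasp_force: 0.0
```

>>> carry_out(plan=[[[0,0,0.01,0,0,0,0.35],[0,0,0.035,0,0,0,0.35],[0,0,0.07,0,0,0,0.35],[0,0,0.11,0,0,0,0.35],[0,0,0.14,0,0,0,0.35]]])

```text
time_s: 27.22
eef_pos: [0.5085, -0.0838, 0.1762]
eef_rot: [0.001, 0.992, 0.13, 0.001]
wrist_force: [1.6, -0.7, -0.2]
opening: 0.351
grasp_force: 0.0
```

>>> carry_out(plan=[[[-0.035,-0.01,0,0,0,0,0.35],[-0.07,-0.02,0,0,0,0,0.35],[-0.105,-0.03,0,0,0,0,0.35],[-0.14,-0.04,0,0,0,0,0.35],[-0.15,-0.045,0,0,0,0,0.35]]])

```text
time_s: 27.63
eef_pos: [0.3544, -0.1282, 0.1725]
eef_rot: [-0.0, 0.992, 0.13, -0.001]
wrist_force: [-0.2, -0.1, -1.5]
opening: 0.351
grasp_force: 0.0
```

```bash
python3 st.py; python3 col.py 6
python3 - <<'E'
from h import *
np.set_printoptions(precision=2,suppress=True)
R=np.array([[.9885,.1514],[-.1514,.9885]])
for n in("top",):
    c=dict(np.load(n+"6.npz")); P=cloud(c).reshape(-1,3); r=np.c_[P[:,:2]*1000@R.T,P[:,2]*1000]
    K=r[(r[:,2]>53)&(r[:,2]<67)&(abs(r[:,0]-490)<35)&(abs(r[:,1]+160)<35)]
    e=np.linalg.eigh(np.cov(K[:,:2].T))[1][:,1]; print(n,len(K),K.mean(0),"wing dir vs rack y deg",np.degrees(np.arctan(-e[0]/e[1])))
E
```

```text
[ 0.3544 -0.1282  0.1725] [-0.212  -0.1012 -1.4892] yaw -75.1144426473557 rack comps [ 330.8779 -180.3931]
top 1434 z 0.10649071408909894 ex [470.9  502.24 533.77] ey [-96.83 -45.95   4.86] ((502.1324462890625, -46.068145751953125), (103.80245208740234, 64.7625732421875), 89.97492980957031)
wall ey [-102.04 -100.3   -98.57] 65
scene 507 z 0.1053207494356031 ex [472.05 506.96 536.58] ey [-97.59 -48.63   3.85] ((504.13006591796875, -47.100067138671875), (67.79450988769531, 103.81022644042969), 0.2195107489824295)
wall ey [-102.23  -98.01  -85.96] 77
top 104 [ 490.14 -159.67   60.36] wing dir vs rack y deg -82.82430130985783
```

View pics/top6.png

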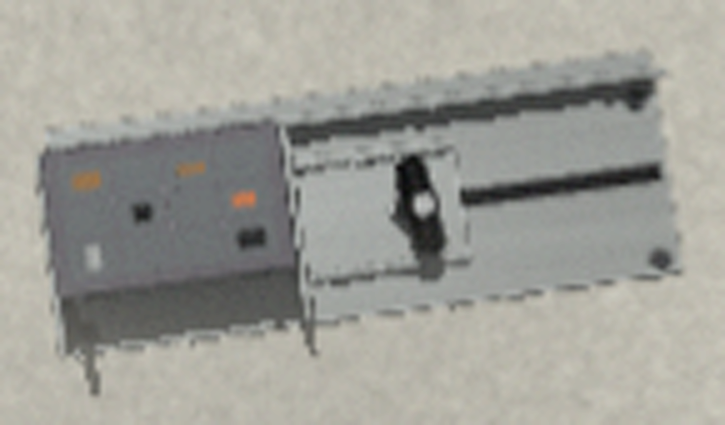

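View pics/scene6.png

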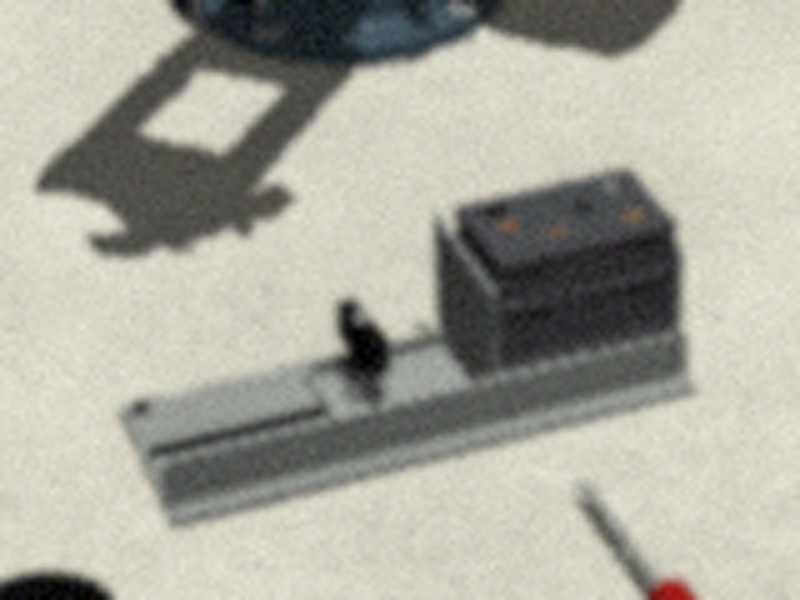

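The top crop shows the knob wing at (422,205) lying across the rack, about 83° clockwise. Both crops show the wall flush on the square column, with the arm clear.

```bash
python3 -c "
from bench import hand_in;print(hand_in())"
```

```text
the job is handed in; nothing more can be done
None
```

The job is handed in: the three cases are stacked square against the rear fence, the side wall is snug, and the clamp knob is turned to about 83° (past its tight point); arm time was about 28 s.

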